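# Square up the cocked sprung plate of a press cell with a tamper

### The job

The sprung plate in the blue press cell has cocked in its bore: take the orange-handled tamper by its handle, press its flat foot squarely down on the plate until the plate bottoms out level, and hold it firmly on the stop for a good second without ever pushing with more than about 25 N. Then let the plate come back up level and gently stand the tamper upright on its black rubber mat again, let go. Press the plate with the tamper only, keep the gripper off the press cell and leave the bottles, marker and screwdriver where they are.

Things in the scene. Friction and masses are not known exactly. Their poses are not given: they have to be found in the camera images.
- tamper: loose tamper, about 0.35 kg, 118 mm tall, upright. Origin at the centre of its foot's underside, z up. Flat square steel foot 44 x 44 x 12 mm, sides along its x and y; neck 16 mm thick; orange handle from 68 to 118 mm up, 30 mm along its x, 26 mm along its y (the flats to grip); a thin black collar 34 mm across at 66 to 69 mm.
- mat: black rubber mat, 110 x 110 x 4 mm, fixed to the table, on which the tamper starts and must end. Origin at the centre of its underside (the table top); its top is 4 mm higher.
- press: press cell, fixed to the table: aluminium flange 100 x 100 x 10 mm and on it a blue square tube, 72 x 72 mm outside, square bore 56 x 56 mm open at the top, rim 80 mm above the table. Origin at the centre of its underside, x and y along the tube's sides. In the bore a square steel plate, 52 x 52 x 6 mm, rocks about its centre and slides down against a spring.
- press_mouth (a point): centre of the open mouth of the press bore, level with the rim, 80 mm above the press origin. How deep the plate sits below it is set by an adjustable collar and differs each time: the centre of its face rests 15 to 37 mm below the rim and bottoms out 12 mm lower.
- follower (a joint): how far the sprung plate is pushed down from its rest, m: 0 at rest, 0.012 on the hard stop (fully bottomed: above 0.011). The spring pushes up with about 4.5 N at rest and 10.5 N just short of the stop; a push of 15 to 21 N holds it firmly on the stop.
- rock_a (a joint): tilt of the plate about the press's x axis, rad, 0 is level; starts cocked; at most 0.15 either way. Light friction, no spring: it stays as it is left, and a level flat foot pushed on it brings it level.
- rock_b (a joint): tilt of the plate about the y axis of the press, rad, 0 is level; at most 0.15 either way.
- wash_bottle: white wash bottle with a blue cap, 197 mm tall with its bent spout, body 68 mm thick; the body's axis stands 22 mm along y from the origin, which is on its underside; a bystander, leave it alone.
- dropper_bottle: amber dropper bottle, 31 mm across, 87 mm tall, origin at the centre of its underside; a bystander.
- screwdriver: small screwdriver with a yellow handle, 150 x 24 x 22 mm, lying; origin under its centre, length along its y; a bystander.
- marker: white marker with a black cap, 135 x 17 x 16 mm, lying; origin under its centre, length along its y; a bystander.
Things that resemble listed ones, but are neither listed nor needed, are in the scene too. What is shaped like the tamper but red or turquoise is not meant.

How it is judged (in metres and radians):
On the way, in this order (a step that is already met when the one before it is completed fails the run):
1. the tamper is lifted clear of its mat (height (world z) of tamper above 0.03 m), for 0.2 s.
2. the tamper, upright in the bore, holds the plate bottomed out on its stop (over 11 of 12 mm) and level within 2 degrees, pushing with more than 12 N, for 0.8 s (value of joint follower above 0.011 m and value of joint rock_a between -0.035 and 0.035 rad and value of joint rock_b between -0.035 and 0.035 rad and contact force between tamper and press above 12 N and horizontal distance between tamper and press below 0.012 m and angle between tamper's own z axis and vertical below 0.05 rad), for 0.8 s.
At the end, for the whole second after the job is handed in: The plate is back up (within 2 mm of its rest) and level within 2 degrees about both axes; the tamper stands upright (within 3.4 degrees), at rest and released on its mat, its foot's centre within 35 mm of the mat's centre (value of joint follower between -0.01 and 0.002 m and value of joint rock_a between -0.035 and 0.035 rad and value of joint rock_b between -0.035 and 0.035 rad and horizontal distance between tamper and mat below 0.035 m and angle between tamper's own z axis and vertical below 0.06 rad and height (world z) of tamper between 0.001 and 0.008 m and contact force between tamper and mat above 1 N and linear speed of tamper below 0.02 m/s); the robot touches nothing.
It fails at once if the tamper pushes on the press cell or its plate with more than 30 N (contact force between tamper and press above 30 N).
It fails at once if the tamper is pushed or dropped on its mat with more than 60 N (contact force between tamper and mat above 60 N).
It fails at once if the robot itself (fingers or arm) touches the press cell or its plate (contact force between any of the fingers, the arm and press above 0.5 N).
It fails at once if a bottle, the marker or the screwdriver is shifted by more than 25 mm (distance of any of wash_bottle, dropper_bottle, screwdriver, marker from where it was at the start of the episode above 0.025 m).
It also fails if it takes over 66 s, if anything falls off the work surface, if the arm or the gripper's body presses on something with over 40 N, if the wrist force passes 120 N, or if a joint passes its speed limit or range.

### The arm

A 6-joint arm with a two-finger parallel gripper is mounted at the origin on a cart in front of the work surface, level with it; the furniture and walls round the work are solid. World frame = base frame: x ahead of the robot, y to its left, z up, the work surface at z = 0. Lengths are in mm, angles in rad, forces in N, time in s.
With the tool pointing down it reaches from about 275 to 1000 mm from the base axis. Payload 8.4 kg.
Tool frame: the origin (TCP) lies between the finger pads; the fingertips stand 22 mm ahead of it and the grasp point (between the pads) lies 3 mm ahead of it (r.nose_length is the z of the fingertips in the tool frame, in mm); z points along the fingers, y is the line along which they close (so a half turn about z gives the same grasp; the last joint's range is limited). The gripper opens to 85 mm and grips with 20 to 120 N. Pads are 22 mm wide; open, the fingers measure 114 mm over their backs; the gripper's body (76 mm by 85 mm) begins 54 mm behind the grasp point. The pads swing forward as they close: fully open they stand 13 mm farther back than shut.
Start: joints at [-1.276, 0.353, 1.633, -0, 1.155, -0.002], TCP at [182.787, -597.676, 253.281] pointing down, gripper open.
Joint ranges: [-2.63, 2.63], [-0.92, 2.1], [0.06, 2.66], [-1.3, 4.44], [0, 2.69], [-3.02, 3.02]. Speed limits (rad/s): [2.22, 2.22, 2.79, 3.14, 3.14, 3.14].

### API

Orientations are given as [roll, pitch, yaw] about the fixed x, y, z axes, in that order (R = Rz(yaw) Ry(pitch) Rx(roll)).
In Python, from rig import r, cams gives the robot as it stands.
- The arm moves only by the tool jog_arm, called after "Call:" as name([rows], argument=value, ...), one row to a line, values as JSON. Schema: {"type":"object","properties":{"ticks":{"type":"array","items":{"type":"array","items":{"type":"array","items":{"type":"number"},"minItems":7,"maxItems":7},"minItems":1,"maxItems":5},"minItems":1,"maxItems":1},"grip_n":{"type":"number"},"only":{"type":"string"},"quiet":{"type":"boolean"},"lines":{"type":"string"}},"required":["ticks"],"additionalProperties":false}. ticks is a list that holds a single list of rows (three levels of brackets), with 1 to 5 rows, each of 7 numbers: a rotation vector rx, ry, rz in rad, then dx, dy, dz in mm, then the opening from 0.0 (shut) to 1.0 (fully open); each row shifts and turns the commanded pose from where the row before left it, along the tool's axes as they then stand; what a row does not reach is not made up. A row lasts 1/12 s, in which the tool goes at most 41.7 mm and 0.125 rad, less where a joint would pass 70% of its speed; a pose out of reach is approached as far as the arm can. The fingers move at their own pace and stop on an object; grip_n is the grip in N (left out, the last holds). Time passes only in rows, so rows that do not move let the fingers close. The tool returns the time, the measured TCP pose, the force, the opening and the grip force at its end. only (a regular expression) keeps the lines of the reply that match it, lines (a string "A,B") keeps lines A to B, and quiet returns only ok. Input that does not fit is refused with a message, and nothing moves.
- r.sense(): the state, without advancing time (a new reading comes with each control period).
- cams.grab_frame(name): name is "scene" or "top"; returns the picture (384x512x3 uint8, red, green, blue); there is no depth.
- cams.camera_params(name): a dict with "fx", "fy", "cx", "cy" (pixels), "rvec" (rotation vector, rad) and "tvec" (3), from world to camera coordinates, as OpenCV has them. Camera axes: x right, y down, z forward; pixel columns grow to the right and rows downward; lengths in mm; the calibration is good to about 2 mm. A picture is of the moment at which its call begins. camera_params takes no time and is no camera call.
- r.sign_off(): hands the job in; it is judged then, once.
The state is a dict: "clock": time; "qpos": joint angles; "qvel": joint speeds; "joint_efforts": joint torques, N m; "eef_pos": TCP position; "tcp_rot": TCP orientation; "contact_force": force on the tool from outside, world axes, zero at the start; "wrist_torque": the same for the moment, N m; "opening": opening from 0.0 (shut) to 1.0 (fully open); "grasp_force": force on a finger pad.
Only numpy, scipy, OpenCV 4.12 (cv2) and the standard library are available. Lean on these libraries where they do the work, as an engineer would, in place of code of your own. Each camera call takes 0.05 s, during which the arm holds its last target. There are 200 camera calls.

## Working session

There is one attempt and no reset: what is moved stays moved. The work goes in short steps, Python scripts to look and compute and a tool call to move; the robot and the scene stay as the last step left them, time stands still between calls to the robot, and variables do not carry over. Pictures are saved under pics/ and viewed, at most 10 in all, crops included, and the job is handed in when it is done.

```bash
ls; mkdir -p pics
```

Run:
```python
from rig import r,cams
import cv2,numpy as np
for n in("scene","top"):
    im=cams.grab_frame(n); cv2.imwrite(f"pics/{n}0.png",cv2.resize(im[...,::-1],(768,576),interpolation=cv2.INTER_CUBIC)); np.save(f"pics/{n}0.npy",im)
    p=cams.camera_params(n);R=cv2.Rodrigues(np.array(p["rvec"],float))[0];print(n,p["fx"],p["cx"],p["cy"],"C",(-R.T@np.array(p["tvec"])).round(1),"fwd",R[2].round(3))
s=r.sense();print(s)
```

```text
pics
scene 398.50849958873675 254.73440357353476 188.71088156685852 C [ 35.8 450.9 695.4] fwd [ 0.562 -0.525 -0.639]
top 434.28247439434244 249.88404148443098 190.5932075088445 C [ 344.6  -45.6 1024.8] fwd [ 0.227  0.028 -0.973]
{'clock': 0.1, 'qpos': array([-1.27638891e+00,  3.53572917e-01,  1.63405248e+00, -4.20236282e-06,
        1.15523723e+00, -2.41573985e-03]), 'qvel': array([-4.11102178e-04, -3.62084453e-03, -2.24635297e-03,  1.69993516e-05,
       -5.16757774e-04, -1.54886027e-04]), 'joint_efforts': array([-6.98554086e-04, -6.06356764e+01, -3.42819357e+01, -1.82513390e-04,
        3.92617163e-03,  5.72560623e-06]), 'eef_pos': array([ 182.67350818, -597.28227839,  252.64359843]), 'tcp_rot': array([-3.14032267e+00,  7.74605505e-07,  2.96824855e-01]), 'contact_force': array([ 0.61821002, -0.09074737,  0.21915907]), 'wrist_torque': array([-0.03826898, -0.02369479, -0.05327852]), 'grasp_force': 0.0, 'opening': 0.9980033793297545}
```

View pics/scene0.png

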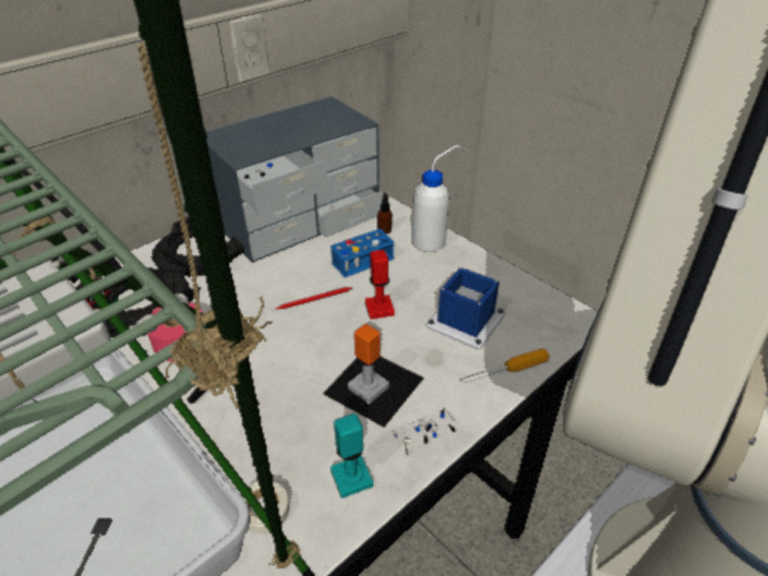

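View pics/top0.png

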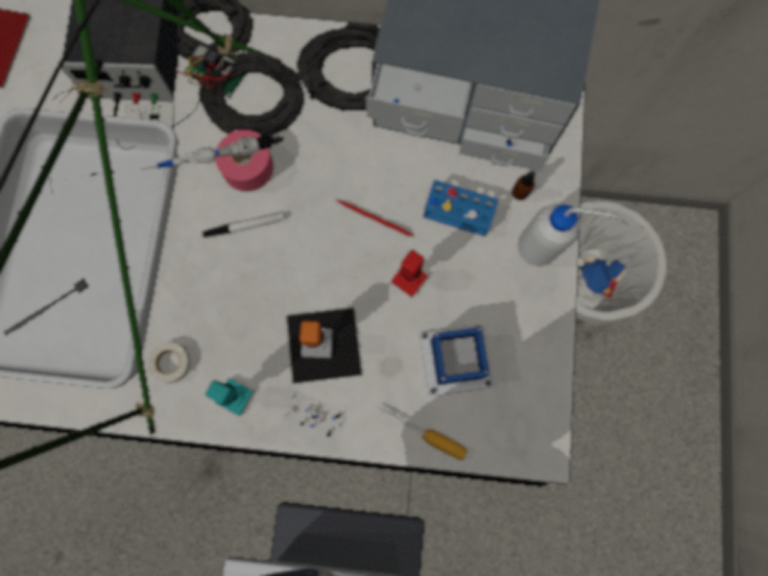

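The scene view shows the orange tamper at (367,345) on its mat (375,387), and the blue press at (468,303). In the top view the orange handle is at (311,333), the mat at (324,345), the press mouth at (460,355) and the screwdriver at (445,443). The green poles are at the left. Next I measure these positions.

Create h.py:
```python
import numpy as np,cv2
from rig import r,cams
def cam(n):
    p=cams.camera_params(n);R=cv2.Rodrigues(np.array(p["rvec"],float))[0];t=np.array(p["tvec"],float)
    K=np.array([[p["fx"],0,p["cx"]],[0,p["fy"],p["cy"]],[0,0,1]]);return K,R,t
def ray(n,uv):
    K,R,t=cam(n);d=R.T@np.linalg.solve(K,np.array([uv[0],uv[1],1.]));return -R.T@t,d/np.linalg.norm(d)
def plane(n,uv,z):
    C,d=ray(n,uv);return C+d*(z-C[2])/d[2]
def proj(n,P):
    K,R,t=cam(n);c=R@np.array(P,float)+t;c=K@c;return c[:2]/c[2]
def mask(im,lo,hi,roi):
    hsv=cv2.cvtColor(np.ascontiguousarray(im),cv2.COLOR_RGB2HSV);m=cv2.inRange(hsv,np.array(lo),np.array(hi));k=np.zeros_like(m)
    a,b,c,d=roi;k[b:d,a:c]=m[b:d,a:c];return k
def big(m):
    return max(cv2.findContours(m,cv2.RETR_EXTERNAL,cv2.CHAIN_APPROX_NONE)[0],key=cv2.contourArea)
def rect(n,cnt,z):
    P=np.array([plane(n,p[0],z)[:2] for p in cnt],np.float32);(c,s,a)=cv2.minAreaRect(P);return np.round(c,1),np.round(s,1),round(a,1)
```

Run:
```python
from h import *
im={n:np.load(f"pics/{n}0.npy") for n in("scene","top")}
t=im["top"]
c=big(mask(t,(0,0,0),(180,255,70),(185,200,245,260)));print("mat",rect("top",cv2.convexHull(c),4))
c=big(mask(t,(105,120,40),(125,255,255),(280,210,335,262)));print("rim",rect("top",c,80))
c=big(mask(t,(3,170,60),(14,255,255),(190,200,230,245)));print("handle top view",rect("top",c,118),c.reshape(-1,2).mean(0))
# foot: bright grey region within mat
m=mask(t,(0,0,75),(180,70,255),(198,212,232,245));c=big(m);print("foot top z12",rect("top",c,12),cv2.boundingRect(c))
s=im["scene"]
c=big(mask(s,(3,170,60),(14,255,255),(225,205,265,250)));print("scene handle",cv2.boundingRect(c))
c=big(mask(s,(105,120,30),(125,255,255),(285,170,340,230)));print("press scene",cv2.boundingRect(c))
for n,sc,(a,b,w,h) in(("top",8,(185,200,62,62)),("top",8,(272,208,64,64)),):
    pass
A=cv2.resize(t[198:262,184:248],(400,400),interpolation=cv2.INTER_CUBIC);B=cv2.resize(t[204:268,275:339],(400,400),interpolation=cv2.INTER_CUBIC)
cv2.imwrite("pics/crop1.png",np.hstack([A,B])[...,::-1])
for z in(0,300,600): print("pole base/top ray",plane("top",(150/1.5,430/1.5),z).round(),plane("scene",(290/1.5,560/1.5),z).round())
```

```text
mat (array([480.3,  54.8]), array([106.4, 107.7]), 13.0)
rim (array([ 475.6, -151.6]), array([71.1, 72.6]), 14.2)
handle top view (array([479.9,  64.3]), array([32. , 31.7]), 6.1) [206.32653061 221.24489796]
foot top z12 (array([480. ,  65.7]), array([45.1, 44.6]), 7.0) (201, 219, 20, 20)
scene handle (237, 216, 16, 27)
press scene (292, 180, 40, 44)
pole base/top ray [321. 303.   0.] [352. 304.   0.]
pole base/top ray [328. 201. 300.] [216. 368. 300.]
pole base/top ray [335.  99. 600.] [ 79. 431. 600.]
```

View pics/crop1.png

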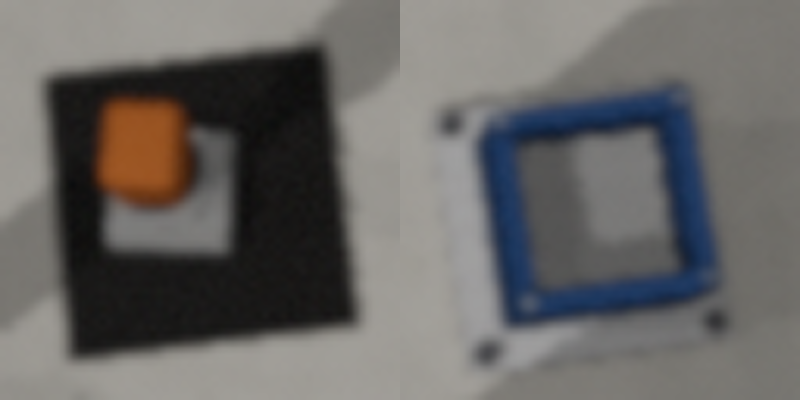

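The crop shows the mat with the foot at x 105–238, y 128–255. The orange handle is at (143,148). On the right, the press mouth is centred near (600,207), rotated like the mat. I'll refine the tamper yaw, cross-check between the two views, and check how close the pole is.

Run:
```python
from h import *
im={n:np.load(f"pics/{n}0.npy") for n in("scene","top")}
S=8
def up(n,roi):
    a,b,c,d=roi;return cv2.resize(im[n][b:d,a:c],None,fx=S,fy=S,interpolation=cv2.INTER_CUBIC)
def cn(m,roi): 
    c=big(m).reshape(-1,2).astype(float);return (c+.5)/S-.5+np.array(roi[:2])
def R(n,pts,z): return rect(n,pts[:,None,:],z)
roi=(186,200,246,262);u=up("top",roi);hsv=cv2.cvtColor(u,cv2.COLOR_RGB2HSV)
org=cv2.inRange(hsv,(2,150,60),(16,255,255))
dark=cv2.inRange(hsv,(0,0,0),(180,255,88))
grey=cv2.inRange(hsv,(0,0,85),(180,110,255))
inner=np.zeros_like(grey);inner[80:360,60:400]=255
c=cn(grey&inner,roi);print("foot z12",R("top",c,12))
# direct straight-edge fits of foot: bottom & right edges
w=np.array([plane("top",p,12)[:2] for p in c]);ctr=w.mean(0)
for nm,pts in(("bottom",[p for p in c if 204<p[0]<220 and p[1]>236]),("right",[p for p in c if p[0]>220 and 222<p[1]<236])):
    l=cv2.fitLine(np.array([plane("top",p,12)[:2] for p in pts],np.float32),cv2.DIST_HUBER,0,.01,.01).ravel();print(nm,len(pts),np.degrees(np.arctan2(l[1],l[0])).round(1),l[2:].round(1))
c=cn(org,roi);b=[p for p in c];print("org",R("top",c,118))
w=np.array([plane("top",p,118)[:2] for p in c])
# far edges (max x, max y) belong to top rim of handle
for th in(0,4,8,12,16):
    a=np.radians(th);x=w@[np.cos(a),np.sin(a)];y=w@[-np.sin(a),np.cos(a)];print(th,"x",x.min().round(1),x.max().round(1),"y",y.min().round(1),y.max().round(1),"ext",np.ptp(x).round(1),np.ptp(y).round(1))
roi=(275,204,339,268);u=up("top",roi);hsv=cv2.cvtColor(u,cv2.COLOR_RGB2HSV)
bl=cv2.inRange(hsv,(100,110,40),(128,255,255));c=cn(bl,roi);print("rim",R("top",c,80))
# scene handle & tri
sr=(220,200,272,270);u=up("scene",sr);hsv=cv2.cvtColor(u,cv2.COLOR_RGB2HSV);co=cn(cv2.inRange(hsv,(2,150,50),(16,255,255)),sr);print("scene org bbox",co.min(0).round(1),co.max(0).round(1))
for z,x,y in((118,480,65),(69,480,65)):print("pred",z,proj("scene",(x,y,z)).round(1),proj("top",(x,y,z)).round(1))
sr=(285,170,340,225);u=up("scene",sr);hsv=cv2.cvtColor(u,cv2.COLOR_RGB2HSV);cb=cn(cv2.inRange(hsv,(100,110,25),(128,255,255)),sr);print("press bbox scene",cb.min(0).round(1),cb.max(0).round(1))
a=np.radians(14.2)
for sx in(-36,36):
    for sy in(-36,36): print("rim corner pred",proj("scene",(475.6+sx*np.cos(a)-sy*np.sin(a),-151.6+sx*np.sin(a)+sy*np.cos(a),80)).round(1))
def tri(ps,pt):
    C1,d1=ray("scene",np.array(ps)/1.5);C2,d2=ray("top",np.array(pt)/1.5)
    k=np.linalg.lstsq(np.c_[d1,-d2],C2-C1,rcond=None)[0];return (C1+k[0]*d1).round(),np.linalg.norm(C1+k[0]*d1-C2-k[1]*d2).round()
print("knots",tri((220,350),(90,88)),tri((287,553),(147,410)))
```

```text
foot z12 (array([481.1,  65.8]), array([45.1, 46.2]), 4.8)
bottom 134 -86.1 [459.3  59.9]
right 46 7.0 [475.7  42.6]
org (array([479.8,  64.4]), array([36.3, 32.5]), 4.3)
0 x 461.9 498.3 y 47.5 80.8 ext 36.4 33.3
4 x 465.0 501.4 y 14.5 47.0 ext 36.3 32.5
8 x 465.7 502.7 y -18.9 13.5 ext 37.0 32.5
12 x 464.0 501.8 y -52.9 -19.8 ext 37.8 33.1
16 x 459.9 498.5 y -87.0 -53.0 ext 38.5 34.0Traceback (most recent call last):
  File "<stdin>", line 25, in <module>
  File "<stdin>", line 8, in R
  File "h.py", line 18, in rect
    P=np.array([plane(n,p[0],z)[:2] for p in cnt],np.float32);(c,s,a)=cv2.minAreaRect(P);return np.round(c,1),np.round(s,1),round(a,1)
                ~~~~~^^^^^^^^^^
  File "h.py", line 9, in plane
    C,d=ray(n,uv);return C+d*(z-C[2])/d[2]
        ~~~^^^^^^
  File "h.py", line 7, in ray
    K,R,t=cam(n);d=R.T@np.linalg.solve(K,np.array([uv[0],uv[1],1.]));return -R.T@t,d/np.linalg.norm(d)
          ~~~^^^
  File "h.py", line 4, in cam
    p=cams.camera_params(n);R=cv2.Rodrigues(np.array(p["rvec"],float))[0];t=np.array(p["tvec"],float)
ValueError: time passes only in moves, steps and waits
```

Run:
```python
import re
s=open("h.py").read()
s=s.replace('def cam(n):\n    p=cams.camera_params(n);','from functools import lru_cache\n@lru_cache(None)\ndef cam(n):\n    p=cams.camera_params(n);')
open("h.py","w").write(s)
```

Run:
```python
from h import *
im={n:np.load(f"pics/{n}0.npy") for n in("scene","top")}
S=8
def up(n,roi):
    a,b,c,d=roi;return cv2.cvtColor(cv2.resize(im[n][b:d,a:c],None,fx=S,fy=S,interpolation=cv2.INTER_CUBIC),cv2.COLOR_RGB2HSV)
def cn(m,roi): return (big(m).reshape(-1,2).astype(float)+.5)/S-.5+np.array(roi[:2])
roi=(275,204,339,268);c=cn(cv2.inRange(up("top",roi),(100,110,40),(128,255,255)),roi);print("rim",rect("top",c[:,None],80))
roi=(180,196,250,262);c=cn(cv2.inRange(up("top",roi),(0,0,0),(180,255,70)),roi);print("mat",rect("top",c[:,None],4))
sr=(220,200,272,270);co=cn(cv2.inRange(up("scene",sr),(2,150,50),(16,255,255)),sr);print("scene org bbox",co.min(0).round(1),co.max(0).round(1))
def corners(x,y,z,a,hx,hy): a=np.radians(a);return np.array([proj("scene",(x+sx*hx*np.cos(a)-sy*hy*np.sin(a),y+sx*hx*np.sin(a)+sy*hy*np.cos(a),z)) for sx in(-1,1) for sy in(-1,1)]).round(1)
q=np.r_[corners(480.7,65.8,122,5,15,13),corners(480.7,65.8,72,5,15,13)];print("pred handle bbox",q.min(0),q.max(0))
sr=(285,170,340,225);cb=cn(cv2.inRange(up("scene",sr),(100,110,25),(128,255,255)),sr);print("press bbox scene",cb.min(0).round(1),cb.max(0).round(1))
q=np.r_[corners(475.6,-151.6,80,14.2,36,36),corners(475.6,-151.6,10,14.2,36,36)];print("pred",q.min(0),q.max(0))
def tri(ps,pt):
    C1,d1=ray("scene",np.array(ps)/1.5);C2,d2=ray("top",np.array(pt)/1.5)
    k=np.linalg.lstsq(np.c_[d1,-d2],C2-C1,rcond=None)[0];return (C1+k[0]*d1).round(),np.linalg.norm(C1+k[0]*d1-C2-k[1]*d2).round()
print("knots",tri((220,350),(90,88)),tri((287,553),(147,410)))
```

```text
rim (array([ 475.8, -151.6]), array([72.2, 73.5]), 13.9)
mat (array([480.3,  54.8]), array([106.6, 108.3]), 13.1)
scene org bbox [236.1 215.7] [252.6 242.8]
pred handle bbox [234.2 214. ] [253.6 244.3]
press bbox scene [291.9 179.1] [331.7 223.7]
pred [290.9 177.9] [333.  226.1]
knots (array([530., 253., 181.]), np.float64(248.0)) (array([351., 307.,  22.]), np.float64(1.0))
```

Call:
jog_arm([
  [[0, 0, 0.105, 0, 0, 0, 1], [0, 0, 0.105, 0, 0, 0, 1], [0, 0, 0, 18, -32, 0, 1], [0, 0, 0, 18, -32, 0, 1], [0, 0, 0, 18, -32, 0, 1]],
], grip_n=60)

```text
clock: 0.52
eef_pos: [228.2, -496.0, 252.6]
tcp_rot: [-3.14, 0.0, 0.085]
contact_force: [1.0, 0.6, 0.3]
opening: 0.998
grasp_force: 0.0
```

Call:
jog_arm([
  [[0, 0, 0, 18, -32, 0, 1], [0, 0, 0, 18, -32, 0, 1], [0, 0, 0, 18, -32, 0, 1], [0, 0, 0, 18, -32, 0, 1], [0, 0, 0, 18, -32, 0, 1]],
])

```text
clock: 0.93
eef_pos: [304.2, -328.4, 253.1]
tcp_rot: [-3.141, 0.0, 0.086]
contact_force: [1.8, 0.6, -0.4]
opening: 1.005
grasp_force: 0.0
```

Call:
jog_arm([
  [[0, 0, 0, 19, -34, 0, 1], [0, 0, 0, 19, -34, 0, 1], [0, 0, 0, 19, -34, 0, 1], [0, 0, 0, 19, -34, 0, 1], [0, 0, 0, 19, -34, 0, 1]],
])

```text
clock: 1.35
eef_pos: [384.1, -150.7, 253.3]
tcp_rot: [3.142, -0.0, 0.087]
contact_force: [1.2, -0.2, 0.7]
opening: 1.003
grasp_force: 0.0
```

Call:
jog_arm([
  [[0, 0, 0, 19, -34, 0, 1], [0, 0, 0, 19, -34, 0, 1], [0, 0, 0, 19, -34, 0, 1], [0, 0, 0, 19, -34, 0, 1], [0, 0, 0, 19, -34, 0, 1]],
])

```text
clock: 1.77
eef_pos: [464.1, 27.1, 253.2]
tcp_rot: [3.142, 0.0, 0.087]
contact_force: [0.7, -1.1, 0.3]
opening: 0.999
grasp_force: 0.0
```

Call:
jog_arm([
  [[0, 0, 0, 10, -19, 0, 1], [0, 0, 0, 10, -18, 0, 1], [0, 0, 0, 0, 0, 0, 1], [0, 0, 0, 0, 0, 0, 1]],
])

```text
clock: 2.1
eef_pos: [480.4, 64.3, 252.9]
tcp_rot: [3.141, 0.001, 0.089]
contact_force: [-0.6, -1.1, 0.2]
opening: 1.001
grasp_force: 0.0
```

Call:
jog_arm([
  [[0, 0, 0, 0, -1.5, 30, 1], [0, 0, 0, 0, 0, 38, 1], [0, 0, 0, 0, 0, 38, 1], [0, 0, 0, 0, 0, 30, 1], [0, 0, 0, 0, 0, 16, 1]],
])

```text
clock: 2.52
eef_pos: [477.8, 63.6, 98.1]
tcp_rot: [3.141, 0.005, 0.086]
contact_force: [-1.2, -0.6, 0.0]
opening: 1.0
grasp_force: 0.0
```

Call:
jog_arm([
  [[0, 0, 0, 0, 0, 0, 1], [0, 0, 0, 0, 0, 0, 0.5], [0, 0, 0, 0, 0, 0, 0.4], [0, 0, 0, 0, 0, 0, 0.4], [0, 0, 0, 0, 0, 0, 0.4]],
], grip_n=60)

```text
clock: 2.93
eef_pos: [481.4, 65.0, 102.7]
tcp_rot: [-3.142, -0.003, 0.087]
contact_force: [-0.3, 0.5, 0.5]
opening: 0.455
grasp_force: 0.0
```

```bash
python3 -c "
from h import *
a=cams.grab_frame('scene');b=cams.grab_frame('top')
cv2.imwrite('pics/g1.png',np.hstack([cv2.resize(a[170:290,190:310],(400,400)),cv2.resize(b[180:300,160:280],(400,400))])[...,::-1])"
```

```text
(no output)
```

View pics/g1.png

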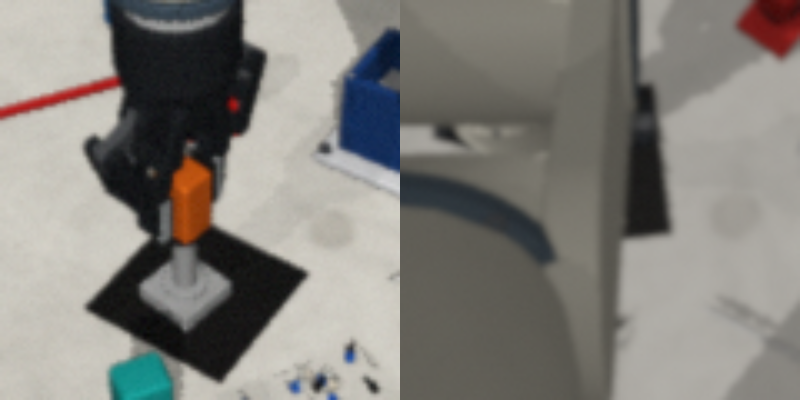

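The tamper is centred between the fingers, with the handle at (192,205) in the crop and the foot flat on the mat. Closing the gripper.

Call:
jog_arm([
  [[0, 0, 0, 0, 0, 0, 0.25], [0, 0, 0, 0, 0, 0, 0.2], [0, 0, 0, 0, 0, 0, 0.1], [0, 0, 0, 0, 0, 0, 0], [0, 0, 0, 0, 0, 0, 0]],
], grip_n=80)

```text
clock: 3.45
eef_pos: [481.0, 65.1, 102.2]
tcp_rot: [3.141, -0.001, 0.087]
contact_force: [-0.8, -1.5, 8.3]
opening: 0.292
grasp_force: 78.3
```

Call:
jog_arm([
  [[0, 0, 0, 0, 0, 0, 0], [0, 0, 0, 0, 0, 0, 0], [0, 0, 0, 0, 0, 0, 0]],
])

```text
clock: 3.7
eef_pos: [481.0, 65.1, 102.2]
tcp_rot: [3.141, -0.001, 0.087]
contact_force: [-1.0, -1.4, 9.3]
opening: 0.293
grasp_force: 78.3
```

```bash
python3 -c "
from h import *
s=r.sense();print(s['eef_pos'],s['tcp_rot'],s['contact_force'],s['wrist_torque'])"
```

```text
[480.96464909  65.09174884 102.18161179] [ 3.14138766e+00 -1.21437809e-03  8.70900807e-02] [-1.00444521 -1.37607737  9.26528002] [-0.23889563  0.22048311 -0.06202267]
```

Call:
jog_arm([
  [[0, 0, 0, 0, 0, -6, 0], [0, 0, 0, 0, 0, -15, 0], [0, 0, 0, 0, 0, -30, 0], [0, 0, 0, 0, 0, -35, 0], [0, 0, 0, 0, 0, -20, 0]],
])

```text
clock: 4.12
eef_pos: [480.9, 65.3, 210.2]
tcp_rot: [-3.141, -0.002, 0.087]
contact_force: [0.4, 0.2, -4.0]
opening: 0.295
grasp_force: 79.1
```

Call:
jog_arm([
  [[0, 0, 0, 0, 0, -5, 0], [0, 0, 0, 0, 0, 0, 0], [0, 0, 0, 0, 0, 0, 0], [0, 0, 0, 0, 0, 0, 0], [0, 0, 0, 0, 0, 0, 0]],
])

```text
clock: 4.53
eef_pos: [479.4, 65.0, 210.6]
tcp_rot: [3.141, 0.003, 0.087]
contact_force: [-0.1, 0.2, -3.9]
opening: 0.293
grasp_force: 79.1
```

```bash
python3 -c "
from h import *
s=r.sense();print(s['eef_pos'],s['tcp_rot'],s['contact_force'],s['wrist_torque'])
a=cams.grab_frame('scene')
cv2.imwrite('pics/g2.png',cv2.resize(a[110:260,180:330],(600,600))[...,::-1])"
```

```text
[479.36618305  64.99713717 210.58381558] [3.14143159e+00 3.12909425e-03 8.68565936e-02] [-0.07148488  0.20257138 -3.91248289] [-0.03644693  0.00600905 -0.01627585]
```

View pics/g2.png

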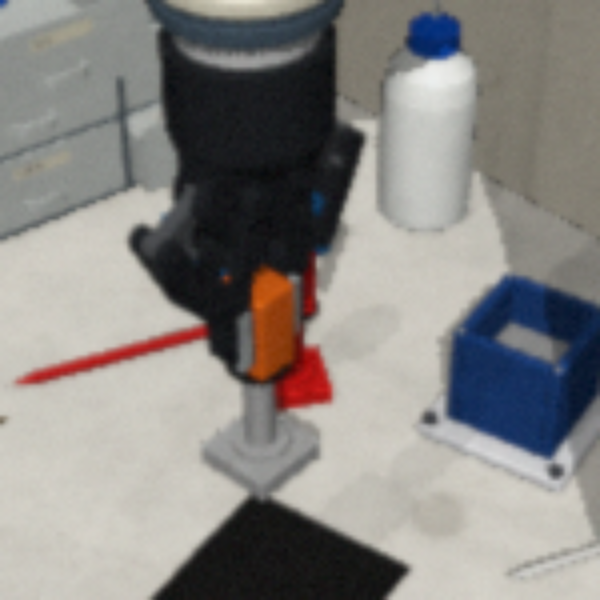

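The tamper hangs upright in the grip, with its foot at (260,455) clear of the mat at (270,550). Nothing is between it and the press. Moving over the press.

Call:
jog_arm([
  [[0, 0, -0.0778, 0, 0, -4, 0], [0, 0, -0.0778, 0, 0, -4, 0], [0, 0, 0, -5, 19, 0, 0], [0, 0, 0, -10, 36, 0, 0], [0, 0, 0, -10, 38, 0, 0]],
])

```text
clock: 5.0
eef_pos: [478.1, -31.3, 219.4]
tcp_rot: [-3.141, 0.001, 0.245]
contact_force: [0.1, -0.6, -3.5]
opening: 0.293
grasp_force: 79.6
```

Call:
jog_arm([
  [[0, 0, 0, -10, 38, 0, 0], [0, 0, 0, -10, 38, 0, 0], [0, 0, 0, -7, 26, 0, 0], [0, 0, 0, -3, 12, 0, 0], [0, 0, 0, 0, 0, 0, 0]],
])

```text
clock: 5.42
eef_pos: [476.4, -151.2, 219.5]
tcp_rot: [-3.142, 0.001, 0.239]
contact_force: [0.6, 0.3, -4.2]
opening: 0.293
grasp_force: 79.9
```

Call:
jog_arm([
  [[0, 0, 0, 0, 0, 0, 0], [0, 0, 0, 0, 0, 0, 0], [0, 0, 0, 0, 0, 0, 0], [0, 0, 0, 0, 0, 0, 0]],
])

```text
clock: 5.75
eef_pos: [476.8, -147.9, 220.2]
tcp_rot: [-3.141, 0.0, 0.244]
contact_force: [0.1, -0.0, -4.0]
opening: 0.293
grasp_force: 79.9
```

```bash
python3 -c "
from h import *
s=r.sense();print(s['eef_pos'],s['tcp_rot'],s['contact_force'],s['wrist_torque'])"
```

```text
[ 476.77900752 -147.85543298  220.16757638] [-3.14126067e+00  1.59808279e-04  2.43950610e-01] [ 0.12273034 -0.03058984 -3.96967878] [-0.01892052 -0.01062361  0.01346283]
```

Call:
jog_arm([
  [[0, 0, 0, -2, 3.3, 5, 0], [0, 0, 0, 0, 0, 12, 0], [0, 0, 0, 0, 0, 10, 0], [0, 0, 0, 0, 0, 0, 0], [0, 0, 0, 0, 0, 0, 0]],
])

```text
clock: 6.17
eef_pos: [475.0, -152.4, 192.6]
tcp_rot: [-3.141, 0.002, 0.243]
contact_force: [-0.3, 0.2, -3.1]
opening: 0.296
grasp_force: 79.7
```

Call:
jog_arm([
  [[0, 0, 0, 0, 0, 0, 0], [0, 0, 0, 0, 0, 0, 0], [0, 0, 0, 0, 0, 0, 0]],
])

```text
clock: 6.42
eef_pos: [475.9, -152.8, 193.7]
tcp_rot: [3.141, -0.001, 0.242]
contact_force: [0.3, 1.0, -3.9]
opening: 0.293
grasp_force: 79.7
```

Run:
```python
from h import *
s=r.sense();e=s['eef_pos'];print(e,s['tcp_rot'],s['contact_force'])
a=cams.grab_frame('scene');v=cv2.resize(a[130:240,255:365],(660,660),interpolation=cv2.INTER_CUBIC)[...,::-1].copy()
y=s['tcp_rot'][2]
def dr(x,yy,z,h,col):
    q=[proj('scene',(x+a_*np.cos(y)-b_*np.sin(y),yy+a_*np.sin(y)+b_*np.cos(y),z)) for a_,b_ in((-h,-h),(h,-h),(h,h),(-h,h))]
    cv2.polylines(v,[((np.array(q)-[255,130]+.5)*6-.5).astype(int)],True,col,1)
dr(e[0],e[1],e[2]-98.2+12,22,(0,255,0));dr(475.7,-151.6,80,36,(0,255,255))
cv2.imwrite('pics/g3.png',cv2.resize(v,(600,600)))
```

```text
[ 475.92376283 -152.80247005  193.7319202 ] [ 3.14116752e+00 -6.93879843e-04  2.42447281e-01] [ 0.33081281  0.98850781 -3.86402052]
```

View pics/g3.png

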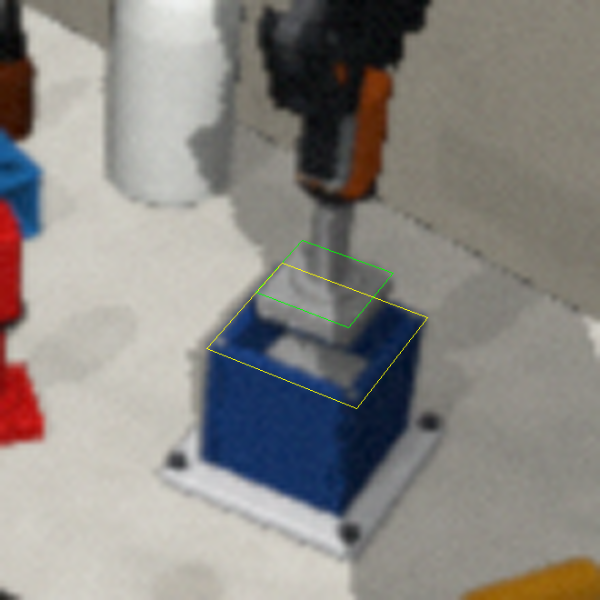

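The outlines for the foot (340,320) and the rim (350,405) are both about 1 px off in the same direction, so the foot is centred over the mouth relative to the press. Descending.

Call:
jog_arm([
  [[0, 0, 0, 0, -1.1, 5, 0], [0, 0, 0, 0, 0, 5, 0], [0, 0, 0, 0, 0, 5, 0], [0, 0, 0, 0, 0, 4, 0], [0, 0, 0, 0, 0, 0, 0]],
])

```text
clock: 6.88
eef_pos: [474.6, -151.4, 173.1]
tcp_rot: [-3.141, 0.002, 0.242]
contact_force: [-0.1, 0.3, -3.7]
opening: 0.295
grasp_force: 79.9
```

Call:
jog_arm([
  [[0, 0, 0, 0, 0, 1.5, 0], [0, 0, 0, 0, 0, 1.5, 0], [0, 0, 0, 0, 0, 1, 0], [0, 0, 0, 0, 0, 0, 0], [0, 0, 0, 0, 0, 0, 0]],
])

```text
clock: 7.3
eef_pos: [475.4, -151.7, 170.3]
tcp_rot: [3.142, -0.0, 0.242]
contact_force: [-0.4, -0.7, -3.8]
opening: 0.296
grasp_force: 79.9
```

Call:
jog_arm([
  [[0, 0, 0, 0, 0, 1, 0], [0, 0, 0, 0, 0, 1, 0], [0, 0, 0, 0, 0, 1, 0], [0, 0, 0, 0, 0, 1, 0], [0, 0, 0, 0, 0, 0, 0]],
])

```text
clock: 7.72
eef_pos: [475.2, -151.6, 166.1]
tcp_rot: [-3.141, 0.0, 0.242]
contact_force: [-0.1, -0.3, -4.5]
opening: 0.291
grasp_force: 79.9
```

Call:
jog_arm([
  [[0, 0, 0, 0, 0, 1, 0], [0, 0, 0, 0, 0, 1, 0], [0, 0, 0, 0, 0, 1, 0], [0, 0, 0, 0, 0, 1, 0], [0, 0, 0, 0, 0, 0, 0]],
])

```text
clock: 8.13
eef_pos: [475.2, -151.6, 162.0]
tcp_rot: [-3.141, 0.0, 0.242]
contact_force: [-0.2, -1.4, -4.3]
opening: 0.297
grasp_force: 79.9
```

Call:
jog_arm([
  [[0, 0, 0, 0, 0, 1, 0], [0, 0, 0, 0, 0, 1, 0], [0, 0, 0, 0, 0, 1, 0], [0, 0, 0, 0, 0, 1, 0], [0, 0, 0, 0, 0, 0, 0]],
])

```text
clock: 8.55
eef_pos: [475.2, -151.6, 158.1]
tcp_rot: [-3.141, 0.0, 0.242]
contact_force: [0.1, -0.2, -3.9]
opening: 0.291
grasp_force: 79.9
```

Call:
jog_arm([
  [[0, 0, 0, 0, 0, 1, 0], [0, 0, 0, 0, 0, 1, 0], [0, 0, 0, 0, 0, 1, 0], [0, 0, 0, 0, 0, 1, 0], [0, 0, 0, 0, 0, 0, 0]],
])

```text
clock: 8.97
eef_pos: [475.2, -151.6, 154.1]
tcp_rot: [-3.141, 0.0, 0.242]
contact_force: [-0.8, -0.6, -5.2]
opening: 0.298
grasp_force: 79.9
```

Call:
jog_arm([
  [[0, 0, 0, 0, 0, 1, 0], [0, 0, 0, 0, 0, 1, 0], [0, 0, 0, 0, 0, 1, 0], [0, 0, 0, 0, 0, 1, 0], [0, 0, 0, 0, 0, 0, 0]],
])

```text
clock: 9.38
eef_pos: [475.4, -151.6, 150.2]
tcp_rot: [-3.142, -0.0, 0.242]
contact_force: [0.2, 1.3, -3.1]
opening: 0.297
grasp_force: 80.2
```

Call:
jog_arm([
  [[0, 0, 0, 0, 0, 1, 0], [0, 0, 0, 0, 0, 1, 0], [0, 0, 0, 0, 0, 1, 0], [0, 0, 0, 0, 0, 1, 0], [0, 0, 0, 0, 0, 0, 0]],
])

```text
clock: 9.8
eef_pos: [475.4, -151.7, 146.3]
tcp_rot: [3.142, -0.0, 0.242]
contact_force: [-0.7, 1.0, 2.2]
opening: 0.295
grasp_force: 80.7
```

Call:
jog_arm([
  [[0, 0, 0, 0, 0, 1, 0], [0, 0, 0, 0, 0, 1, 0], [0, 0, 0, 0, 0, 1, 0], [0, 0, 0, 0, 0, 0, 0], [0, 0, 0, 0, 0, 0, 0]],
])

```text
clock: 10.22
eef_pos: [475.4, -151.7, 143.3]
tcp_rot: [3.142, -0.0, 0.242]
contact_force: [-0.3, 1.5, 3.5]
opening: 0.295
grasp_force: 80.8
```

Call:
jog_arm([
  [[0, 0, 0, 0, 0, 1, 0], [0, 0, 0, 0, 0, 1, 0], [0, 0, 0, 0, 0, 0, 0], [0, 0, 0, 0, 0, 0, 0]],
])

```text
clock: 10.55
eef_pos: [475.4, -151.7, 141.3]
tcp_rot: [3.142, -0.0, 0.242]
contact_force: [-0.3, 1.5, 4.1]
opening: 0.293
grasp_force: 80.9
```

Call:
jog_arm([
  [[0, 0, 0, 0, 0, 1, 0], [0, 0, 0, 0, 0, 1, 0], [0, 0, 0, 0, 0, 1, 0], [0, 0, 0, 0, 0, 0, 0], [0, 0, 0, 0, 0, 0, 0]],
])

```text
clock: 10.97
eef_pos: [475.5, -151.7, 138.4]
tcp_rot: [3.142, -0.0, 0.242]
contact_force: [-1.0, 1.7, 5.2]
opening: 0.295
grasp_force: 81.0
```

Call:
jog_arm([
  [[0, 0, 0, 0, 0, 0.5, 0], [0, 0, 0, 0, 0, 0.5, 0], [0, 0, 0, 0, 0, 0, 0], [0, 0, 0, 0, 0, 0, 0]],
])

```text
clock: 11.3
eef_pos: [475.5, -151.7, 137.9]
tcp_rot: [3.141, -0.0, 0.242]
contact_force: [-2.9, 1.2, 12.3]
opening: 0.297
grasp_force: 82.2
```

On the stop, pushing about 16 N. Holding.

Call:
jog_arm([
  [[0, 0, 0, 0, 0, 0.1, 0], [0, 0, 0, 0, 0, 0, 0], [0, 0, 0, 0, 0, 0, 0], [0, 0, 0, 0, 0, 0, 0], [0, 0, 0, 0, 0, 0, 0]],
])

```text
clock: 11.72
eef_pos: [475.6, -151.7, 137.9]
tcp_rot: [3.141, -0.0, 0.242]
contact_force: [-2.3, 3.2, 12.6]
opening: 0.298
grasp_force: 82.2
```

Call:
jog_arm([
  [[0, 0, 0, 0, 0, 0, 0], [0, 0, 0, 0, 0, 0, 0], [0, 0, 0, 0, 0, 0, 0], [0, 0, 0, 0, 0, 0, 0], [0, 0, 0, 0, 0, 0, 0]],
])

```text
clock: 12.13
eef_pos: [475.6, -151.7, 137.8]
tcp_rot: [3.141, -0.0, 0.242]
contact_force: [-2.9, 2.4, 11.6]
opening: 0.293
grasp_force: 82.2
```

Call:
jog_arm([
  [[0, 0, 0, 0, 0, 0, 0], [0, 0, 0, 0, 0, 0, 0], [0, 0, 0, 0, 0, 0, 0], [0, 0, 0, 0, 0, 0, 0], [0, 0, 0, 0, 0, 0, 0]],
])

```text
clock: 12.55
eef_pos: [475.5, -151.7, 137.8]
tcp_rot: [3.141, -0.0, 0.242]
contact_force: [-2.0, 2.7, 11.1]
opening: 0.292
grasp_force: 82.2
```

Call:
jog_arm([
  [[0, 0, 0, 0, 0, 0, 0], [0, 0, 0, 0, 0, 0, 0], [0, 0, 0, 0, 0, 0, 0], [0, 0, 0, 0, 0, 0, 0], [0, 0, 0, 0, 0, 0, 0]],
])

```text
clock: 12.97
eef_pos: [475.5, -151.7, 137.8]
tcp_rot: [3.141, -0.0, 0.242]
contact_force: [-2.2, 1.2, 11.0]
opening: 0.297
grasp_force: 82.2
```

```bash
python3 -c "
from h import *
s=r.sense();print(s['wrist_torque'],s['tcp_rot'])"
```

```text
[ 0.45917912  0.59470492 -0.0440685 ] [ 3.14137886e+00 -4.20720006e-04  2.42433329e-01]
```

Call:
jog_arm([
  [[0, 0, 0, 0, 0, 0.2, 0], [0, 0, 0, 0, 0, 0, 0], [0, 0, 0, 0, 0, 0, 0], [0, 0, 0, 0, 0, 0, 0], [0, 0, 0, 0, 0, 0, 0]],
])

```text
clock: 13.38
eef_pos: [475.6, -151.7, 137.7]
tcp_rot: [3.141, -0.0, 0.242]
contact_force: [-3.6, 3.1, 12.9]
opening: 0.293
grasp_force: 82.2
```

Call:
jog_arm([
  [[0, 0, 0, 0, 0, 0, 0], [0, 0, 0, 0, 0, 0, 0], [0, 0, 0, 0, 0, 0, 0], [0, 0, 0, 0, 0, 0, 0], [0, 0, 0, 0, 0, 0, 0]],
])

```text
clock: 13.8
eef_pos: [475.6, -151.7, 137.7]
tcp_rot: [3.141, -0.0, 0.242]
contact_force: [-2.1, 2.5, 12.3]
opening: 0.297
grasp_force: 82.2
```

Call:
jog_arm([
  [[0, 0, 0, 0, 0, 0, 0], [0, 0, 0, 0, 0, 0, 0], [0, 0, 0, 0, 0, 0, 0], [0, 0, 0, 0, 0, 0, 0], [0, 0, 0, 0, 0, 0, 0]],
])

```text
clock: 14.22
eef_pos: [475.5, -151.7, 137.6]
tcp_rot: [3.141, -0.0, 0.242]
contact_force: [-2.5, 2.0, 11.7]
opening: 0.295
grasp_force: 82.2
```

```bash
python3 -c "
from h import *
a=cams.grab_frame('scene')
cv2.imwrite('pics/g4.png',cv2.resize(a[130:240,255:365],(600,600),interpolation=cv2.INTER_CUBIC)[...,::-1])"
```

```text
(no output)
```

View pics/g4.png

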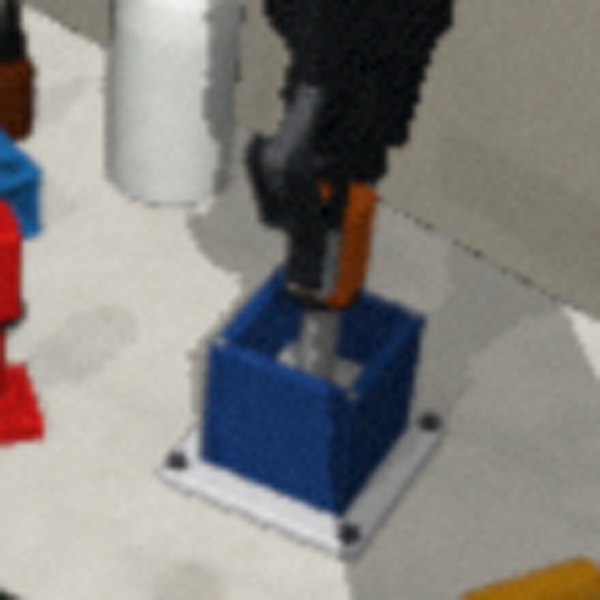

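The foot is inside the bore with the neck at (318,345). The handle leans no more than before, and the fingers at (320,295) are above the rim. The push creeps down slightly, so I'll firm the grip and hold once more at a slightly higher push.

Call:
jog_arm([
  [[0, 0, 0, 0, 0, 0, 0], [0, 0, 0, 0, 0, 0, 0], [0, 0, 0, 0, 0, 0.2, 0], [0, 0, 0, 0, 0, 0, 0], [0, 0, 0, 0, 0, 0, 0]],
], grip_n=110)

```text
clock: 14.68
eef_pos: [475.6, -151.7, 137.6]
tcp_rot: [3.141, -0.001, 0.242]
contact_force: [-3.0, 2.0, 14.2]
opening: 0.288
grasp_force: 107.1
```

Call:
jog_arm([
  [[0, 0, 0, 0, 0, 0, 0], [0, 0, 0, 0, 0, 0, 0], [0, 0, 0, 0, 0, 0, 0], [0, 0, 0, 0, 0, 0, 0], [0, 0, 0, 0, 0, 0, 0]],
])

```text
clock: 15.1
eef_pos: [475.6, -151.7, 137.5]
tcp_rot: [3.141, -0.0, 0.242]
contact_force: [-2.0, 2.5, 13.5]
opening: 0.291
grasp_force: 107.1
```

Call:
jog_arm([
  [[0, 0, 0, 0, 0, 0, 0], [0, 0, 0, 0, 0, 0, 0], [0, 0, 0, 0, 0, 0, 0], [0, 0, 0, 0, 0, 0, 0], [0, 0, 0, 0, 0, 0, 0]],
])

```text
clock: 15.52
eef_pos: [475.6, -151.7, 137.5]
tcp_rot: [3.141, -0.0, 0.242]
contact_force: [-2.8, 3.0, 12.7]
opening: 0.291
grasp_force: 107.1
```

Call:
jog_arm([
  [[0, 0, 0, 0, 0, -0.5, 0], [0, 0, 0, 0, 0, -1, 0], [0, 0, 0, 0, 0, -1, 0], [0, 0, 0, 0, 0, -1, 0], [0, 0, 0, 0, 0, -1, 0]],
])

```text
clock: 15.93
eef_pos: [475.4, -151.7, 141.4]
tcp_rot: [3.142, -0.0, 0.242]
contact_force: [0.4, 1.3, 3.9]
opening: 0.291
grasp_force: 107.3
```

Call:
jog_arm([
  [[0, 0, 0, 0, 0, -1, 0], [0, 0, 0, 0, 0, -1, 0], [0, 0, 0, 0, 0, -1, 0], [0, 0, 0, 0, 0, -1, 0], [0, 0, 0, 0, 0, -1, 0]],
])

```text
clock: 16.35
eef_pos: [475.4, -151.7, 146.3]
tcp_rot: [3.142, -0.0, 0.242]
contact_force: [0.4, 2.0, 1.7]
opening: 0.29
grasp_force: 107.4
```

Call:
jog_arm([
  [[0, 0, 0, 0, 0, -1, 0], [0, 0, 0, 0, 0, -1, 0], [0, 0, 0, 0, 0, -1, 0], [0, 0, 0, 0, 0, -1, 0], [0, 0, 0, 0, 0, -1, 0]],
])

```text
clock: 16.77
eef_pos: [474.8, -151.6, 150.9]
tcp_rot: [-3.141, 0.001, 0.243]
contact_force: [-0.2, 0.3, -3.1]
opening: 0.29
grasp_force: 107.8
```

Call:
jog_arm([
  [[0, 0, 0, 0, 0, -1, 0], [0, 0, 0, 0, 0, -2, 0], [0, 0, 0, 0, 0, -4, 0], [0, 0, 0, 0, 0, -6, 0], [0, 0, 0, 0, 0, -8, 0]],
])

```text
clock: 17.18
eef_pos: [475.0, -151.6, 172.6]
tcp_rot: [-3.141, 0.001, 0.242]
contact_force: [0.4, 0.4, -3.5]
opening: 0.289
grasp_force: 107.8
```

Call:
jog_arm([
  [[0, 0, 0, 0, 0, -12, 0], [0, 0, 0, 0, 0, -18, 0], [0, 0, 0, 0, 0, -16, 0], [0, 0, 0, 0, 0, -4, 0], [0, 0, 0, 4, -15, 0, 0]],
])

```text
clock: 17.6
eef_pos: [476.9, -137.9, 224.3]
tcp_rot: [3.139, -0.003, 0.241]
contact_force: [0.3, 0.9, -4.5]
opening: 0.292
grasp_force: 108.6
```

Call:
jog_arm([
  [[0, 0, 0, 9, -33, 0, 0], [0, 0, 0, 10, -36.6, 0, 0], [0, 0, 0, 10, -36.6, 0, 0], [0, 0, 0, 10, -36, 0, 0], [0, 0, 0, 7, -26, 0, 0]],
])

```text
clock: 18.02
eef_pos: [479.6, 40.7, 222.4]
tcp_rot: [-3.141, -0.001, 0.243]
contact_force: [-0.5, -0.4, -3.3]
opening: 0.291
grasp_force: 109.1
```

Call:
jog_arm([
  [[0, 0, 0, 4, -16, 0, 0], [0, 0, 0, 0, 0, 0, 0], [0, 0, 0, 0, 0, 0, 0], [0, 0, 0, 0, 0, 0, 0], [0, 0, 0, 0, 0, 0, 0]],
])

```text
clock: 18.43
eef_pos: [479.8, 53.8, 222.2]
tcp_rot: [3.141, 0.0, 0.242]
contact_force: [-0.7, 0.0, -4.4]
opening: 0.289
grasp_force: 109.2
```

```bash
python3 -c "
from h import *
a=cams.grab_frame('scene');b=cams.grab_frame('top')
cv2.imwrite('pics/g5.png',np.hstack([cv2.resize(a[150:270,190:340],(500,400)),cv2.resize(b[205:265,280:325],(300,400))])[...,::-1])"
```

View pics/g5.png

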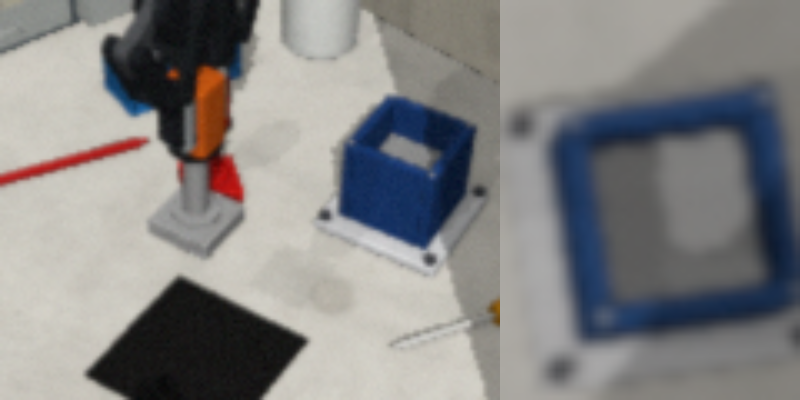

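The tamper's foot (197,222) hangs level over the mat. The plate in the bore looks level, and the dropped light patch in the top crop shows no cocked edge. Lowering to the mat.

Call:
jog_arm([
  [[0, 0, 0, 0, 0, 20, 0], [0, 0, 0, 0, 0, 33, 0], [0, 0, 0, 0, 0, 33, 0], [0, 0, 0, 0, 0, 18, 0], [0, 0, 0, 0, 0, 9, 0]],
])

```text
clock: 18.95
eef_pos: [478.4, 53.8, 106.8]
tcp_rot: [-3.141, 0.004, 0.241]
contact_force: [-0.6, 0.5, -3.6]
opening: 0.294
grasp_force: 109.0
```

Call:
jog_arm([
  [[0, 0, 0, 0, 0, 1, 0], [0, 0, 0, 0, 0, 0, 0], [0, 0, 0, 0, 0, 0, 0], [0, 0, 0, 0, 0, 0, 0]],
])

```text
clock: 19.28
eef_pos: [481.1, 54.7, 109.7]
tcp_rot: [3.141, -0.003, 0.242]
contact_force: [-0.3, 0.0, -2.7]
opening: 0.288
grasp_force: 109.0
```

Call:
jog_arm([
  [[0, 0, 0, 0, 0, 1.5, 0], [0, 0, 0, 0, 0, 1.5, 0], [0, 0, 0, 0, 0, 1, 0], [0, 0, 0, 0, 0, 0, 0], [0, 0, 0, 0, 0, 0, 0]],
])

```text
clock: 19.7
eef_pos: [479.9, 54.7, 104.3]
tcp_rot: [-3.142, -0.0, 0.242]
contact_force: [0.1, -0.2, -4.7]
opening: 0.292
grasp_force: 109.0
```

Call:
jog_arm([
  [[0, 0, 0, 0, 0, 0.7, 0], [0, 0, 0, 0, 0, 0.7, 0], [0, 0, 0, 0, 0, 0.6, 0], [0, 0, 0, 0, 0, 0, 0], [0, 0, 0, 0, 0, 0, 0]],
])

```text
clock: 20.12
eef_pos: [480.0, 54.7, 102.3]
tcp_rot: [3.142, -0.0, 0.242]
contact_force: [-0.7, -0.5, -1.8]
opening: 0.294
grasp_force: 109.5
```

Call:
jog_arm([
  [[0, 0, 0, 0, 0, 0.4, 0], [0, 0, 0, 0, 0, 0, 0], [0, 0, 0, 0, 0, 0, 0]],
])

```text
clock: 20.37
eef_pos: [480.0, 54.7, 102.3]
tcp_rot: [3.142, -0.0, 0.242]
contact_force: [-2.2, -0.9, 5.5]
opening: 0.292
grasp_force: 110.7
```

Call:
jog_arm([
  [[0, 0, 0, 0, 0, 0.3, 0], [0, 0, 0, 0, 0, 0, 0], [0, 0, 0, 0, 0, 0, 0]],
])

```text
clock: 20.62
eef_pos: [480.1, 54.7, 102.3]
tcp_rot: [3.142, -0.0, 0.242]
contact_force: [-3.0, -0.4, 10.2]
opening: 0.289
grasp_force: 111.5
```

Firmly seated. I'll relieve the load, then open gradually.

Call:
jog_arm([
  [[0, 0, 0, 0, 0, -0.4, 0], [0, 0, 0, 0, 0, 0, 0], [0, 0, 0, 0, 0, 0, 0.3], [0, 0, 0, 0, 0, 0, 0.33], [0, 0, 0, 0, 0, 0, 0.38]],
], grip_n=20)

```text
clock: 21.03
eef_pos: [480.2, 54.8, 102.0]
tcp_rot: [3.142, -0.001, 0.242]
contact_force: [-0.3, -0.6, 0.0]
opening: 0.379
grasp_force: 0.0
```

Call:
jog_arm([
  [[0, 0, 0, 0, 0, 0, 0.45], [0, 0, 0, 0, 0, 0, 0.6], [0, 0, 0, 0, 0, 0, 0.8], [0, 0, 0, 0, 0, 0, 1], [0, 0, 0, 0, 0, 0, 1]],
])

```text
clock: 21.45
eef_pos: [479.9, 54.7, 102.0]
tcp_rot: [-3.142, -0.0, 0.242]
contact_force: [-0.3, -0.6, 0.3]
opening: 0.986
grasp_force: 0.0
```

Call:
jog_arm([
  [[0, 0, 0, 0, 0, 0, 1], [0, 0, 0, 0, 0, 0, 1], [0, 0, 0, 0, 0, 0, 1], [0, 0, 0, 0, 0, 0, 1]],
])

```text
clock: 21.78
eef_pos: [480.0, 54.7, 102.0]
tcp_rot: [3.142, -0.0, 0.242]
contact_force: [0.2, -0.4, -0.1]
opening: 0.997
grasp_force: 0.0
```

Retreating straight up, then back towards the start so the cameras can see.

Call:
jog_arm([
  [[0, 0, 0, 0, 0, -15, 1], [0, 0, 0, 0, 0, -30, 1], [0, 0, 0, 0, 0, -38, 1], [0, 0, 0, 0, 0, -38, 1], [0, 0, 0, 0, 0, -30, 1]],
])

```text
clock: 22.2
eef_pos: [480.2, 54.7, 255.7]
tcp_rot: [3.141, -0.002, 0.242]
contact_force: [0.7, -0.7, -1.1]
opening: 1.0
grasp_force: 0.0
```

Call:
jog_arm([
  [[0, 0, 0, -15, 20, 0, 1], [0, 0, 0, -20, 34, 0, 1], [0, 0, 0, -20, 34, 0, 1], [0, 0, 0, -20, 34, 0, 1], [0, 0, 0, -20, 34, 0, 1]],
])

```text
clock: 22.62
eef_pos: [424.3, -120.9, 253.3]
tcp_rot: [3.141, -0.001, 0.243]
contact_force: [1.5, -0.4, 0.3]
opening: 1.0
grasp_force: 0.0
```

Call:
jog_arm([
  [[0, 0, 0, -15, 34, 0, 1], [0, 0, 0, -15, 34, 0, 1], [0, 0, 0, -15, 34, 0, 1], [0, 0, 0, -15, 34, 0, 1], [0, 0, 0, -15, 34, 0, 1]],
])

```text
clock: 23.03
eef_pos: [392.3, -304.4, 253.1]
tcp_rot: [3.141, -0.0, 0.242]
contact_force: [0.8, 0.1, 0.4]
opening: 1.001
grasp_force: 0.0
```

Call:
jog_arm([
  [[0, 0, 0, -10, 34, 0, 1], [0, 0, 0, -10, 34, 0, 1], [0, 0, 0, -5, 34, 0, 1], [0, 0, 0, 0, 34, 0, 1], [0, 0, 0, 0, 20, 0, 1]],
])

```text
clock: 23.45
eef_pos: [406.3, -463.3, 252.9]
tcp_rot: [3.14, -0.0, 0.241]
contact_force: [-0.9, 0.7, 0.4]
opening: 1.0
grasp_force: 0.0
```

Call:
jog_arm([
  [[0, 0, 0, 0, 0, 0, 1], [0, 0, 0, 0, 0, 0, 1], [0, 0, 0, 0, 0, 0, 1], [0, 0, 0, 0, 0, 0, 1], [0, 0, 0, 0, 0, 0, 1]],
])

```text
clock: 23.87
eef_pos: [406.3, -459.0, 253.1]
tcp_rot: [-3.141, 0.0, 0.243]
contact_force: [0.4, 0.3, -0.4]
opening: 0.996
grasp_force: 0.0
```

```bash
python3 -c "
from h import *
a=cams.grab_frame('scene');b=cams.grab_frame('top')
np.save('pics/b.npy',b)
cv2.imwrite('pics/g6.png',np.hstack([cv2.resize(a[150:300,190:340],(400,400),interpolation=2),cv2.resize(b[180:290,190:340],(400,400),interpolation=2)])[...,::-1])"
```

```text
(no output)
```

View pics/g6.png

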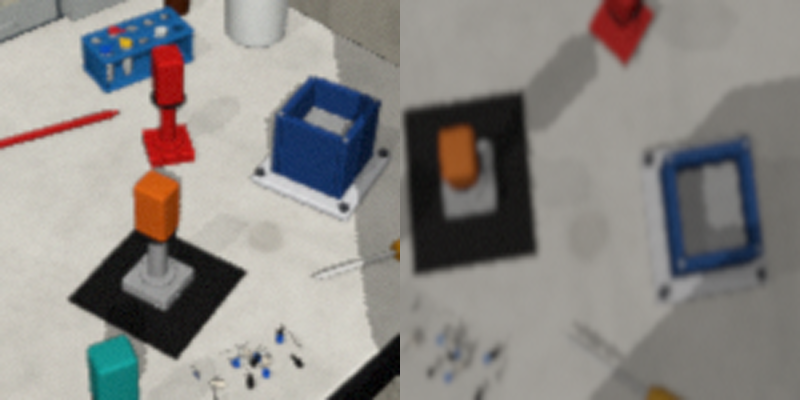

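The tamper stands upright at the mat's centre (157,285 left; 468,185 right). The plate in the bore is back up, and the bystanders are where they were. Handing in.

```bash
python3 -c "
from rig import r
print(r.sign_off())"
```

```text
the job is handed in; nothing more can be done
None
```

I pressed the plate onto its stop with the tamper and held it there for several seconds at about 15–18 N. I then let the plate back up, stood the tamper upright near the mat's centre, released it, and handed the job in; no verdict came back. I judged the plate level from the camera views and the tool angle, since its tilt isn't reported.

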